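# Stack a parts tote over the valve caps

### The job

Stack the empty yellow tote squarely on top of the grey tote that holds the valve caps, turned so that its red end lies over the grey tote's unmarked end: that way round it stands level on the grey rim instead of nesting down into the caps. Set it down rather than dropping it, leave the grey tote standing where it is, and leave the green tote alone.

Things in the scene. Friction and masses are not known exactly. Their poses are not given: they have to be found in the camera images.
- yellow_tote: Empty yellow open tote, 150 long (x) x 60 wide (y) x 60 mm high, 0.1-0.21 kg, loose on the 18 mm board. Origin: centre of underside, z up. Top 18 mm is an upright rim band, 3 mm walls, to grip across the 60 mm width at mid-length; below, walls lean in to a 128 x 43 mm foot. Its +x end is red (end band, two corner shelves); -x end unmarked, one mid shelf.
- grey_tote: Grey tote, same shape, origin, axes and red +x end as the yellow one, 0.5 kg, loose on the board, with black and brass valve caps up to about 30 mm above its underside. A tote turned half a turn on it (red ends opposite) stands on its rim shelves, underside 60 mm above the grey one's; the same way round it sinks in by 25 mm or more.
- green_tote: Empty green tote, same shape, origin, axes and red +x end as the yellow one; a bystander to be left where it stands on the board.
Mind the look-alikes: they are no part of the job. Of the things like the grey_tote, leave any that is blue; of the rest the larger one is meant.

How it is judged:
At the end, for the whole second after the job is handed in: Yellow tote at rest on the grey rim: underside 60 +-6 mm above the grey underside (stacked, not nested), centres within 15 mm, long sides parallel within 11 degrees, level within 3.4 degrees; grey tote upright on the board within 30 mm of its start; green tote not moved over 20 mm (z of yellow_tote in the frame of grey_tote between 0.054 and 0.066 m and horizontal distance between yellow_tote and grey_tote below 0.015 m and angle between the x axis of yellow_tote and the x axis of grey_tote, either way round below 0.19 rad and angle between yellow_tote's own z axis and vertical below 0.06 rad and angle between grey_tote's own z axis and vertical below 0.05 rad and height (world z) of grey_tote below 0.025 m and distance of grey_tote from where it was at the start of the episode below 0.03 m and linear speed of yellow_tote below 0.02 m/s and angular speed of yellow_tote below 0.1 rad/s); the robot touches nothing.
It fails at once if the green tote is moved more than 20 mm (distance of green_tote from where it was at the start of the episode above 0.02 m).
It fails at once if the yellow tote is let go more than 15 mm above its place on the grey tote (contact force between the fingers and yellow_tote below 0.05 N and horizontal distance between yellow_tote and grey_tote below 0.1 m and z of yellow_tote in the frame of grey_tote above 0.075 m).
It also fails if it takes over 35 s, if anything falls off the work surface, if the arm or the gripper's body presses on something with over 40 N, if the wrist force passes 120 N, or if a joint passes its speed limit or range.

### The arm

A 7-joint arm with a two-finger parallel gripper is mounted at the origin on the work surface. World frame = base frame: x ahead of the robot, y to its left, z up, the work surface at z = 0. Lengths are in m, angles in rad, forces in N, time in s.
With the tool pointing down it reaches from about 0.425 to 0.875 m from the base axis. Payload 9.9 kg.
Tool frame: the origin (TCP) lies at the very end of the fingers, on their centre line; the grasp point (between the pads) lies 19 mm behind it; x points along the fingers, y is the direction in which the jaws open and shut, and the axes are right-handed (so a half turn about x gives the same grasp; the last joint's range is limited). The gripper opens to 85 mm and grips with 20 to 120 N. Pads are 22 mm wide; open, the fingers measure 114 mm over their backs; the gripper's body (76 mm by 85 mm) begins 54 mm behind the grasp point. The pads swing forward as they close: fully open they stand 13 mm farther back than shut.
Start: joints at [-1.203, 0.576, 0.025, 1.437, -0.015, 1.129, -0.057], TCP at [0.295, 0.607, 0.194] pointing down, gripper open.
Joint ranges: [-2.76, 2.76], [-0.34, 2.15], [-1.52, 1.57], [0.19, 2.46], [-1.09, 4.23], [0.17, 1.99], [-2.82, 2.82]. Speed limits (rad/s): [2.22, 2.22, 3.01, 3.01, 3.14, 3.14, 3.14].

### API

Orientations are given as a 3x3 rotation matrix whose columns are the frame's x, y, z axes.
In Python, from plant import read_state, imaging, workorder gives the robot as it stands. The module is installed in compiled form; this text tells all that it offers.
- The arm moves only by the tool arm_command, never from a script. Its argument "motion" is a list of rows, each a list of 7 numbers: the shift along the tool's x, y, z in mm, then the turn, a rotation vector about the tool's x, y, z in rad, then the finger opening in mm, from 0 to 85.4. In form: [[tx, ty, tz, wx, wy, wz, grip], ...]. A call has 1 to 5 rows; each row is the pose to reach, as a shift and turn from the pose commanded when the call began, along the tool's axes at that moment; what a row does not reach only later rows make up. A row lasts 1/8 s, in which the tool goes at most 62.5 mm and 10.7 degrees, less where a joint would pass 70% of its speed; a pose out of reach is approached as far as the arm can. A call with a gripper value outside its range is refused whole. The fingers move at their own pace and stop on an object; "force" is the grip in N (left out, the last holds). Time passes only in rows, so rows that repeat a pose let the fingers close. It gives the time, the measured TCP pose, the force and the opening at its end, in the units of the state.
- read_state(): the state, without advancing time (a new reading comes with each control period).
- imaging.get_image(name): name is "side" or "top"; returns a dict with "color" (420x560x3 uint8, red, green, blue), "z_map" (420x560 float32, m along the optical axis (not along the pixel's ray), 0 where there is no reading), "mtx" (3x3 intrinsics, pixels), "k1" (the pictures are not rectified: a ray, as slopes to the right and down, at radius r is drawn at 1 + k1 r^2 times it, then the intrinsics apply), "eye" and "rotation" of the camera in the world. Camera axes: x right, y down, z forward; pixel columns grow to the right and rows downward; lengths in m; the calibration is good to about 2 mm. A picture is of the moment at which its call begins.
- workorder.close_job(): hands the job in, once; it reports no verdict.
The state is a dict: "t": time; "qpos": joint angles; "qvel": joint speeds; "joint_torque": joint torques, N m; "ee_pos": TCP position; "tool_rot": TCP orientation; "force": force on the tool from outside, world axes, zero at the start; "wrist_torque": the same for the moment, N m; "opening": finger opening in m.
Only numpy, scipy, OpenCV 4.12 (cv2) and the standard library are available. Lean on these libraries where they do the work, as an engineer would, in place of code of your own. Each camera call takes 0.05 s, during which the arm holds its last target.

## Working session

There is one attempt and no reset: what is moved stays moved. The work goes in short steps, Python scripts to look and compute and a tool call to move; the robot and the scene stay as the last step left them, time stands still between calls to the robot, and variables do not carry over. Pictures are saved under pics/ and viewed, and the job is handed in when it is done.

Besides the shell and the picture viewer there is one more tool, called after "Request:" as name(argument=value, ...), one argument or row to a line, values as JSON. arm_command: Moves the arm, as the interface text tells. Its arguments: {"type":"object","properties":{"motion":{"type":"array"},"force":{"type":"number"}},"required":["motion"]}

```bash
mkdir -p pics; cat > h.py <<'E'
import numpy as np,cv2,pickle
from plant import read_state,imaging,workorder
def grab(tag):
    out={}
    for n in("side","top"):
        d=imaging.get_image(n); out[n]=d
        cv2.imwrite(f"pics/{tag}_{n}.png",cv2.cvtColor(d["color"],cv2.COLOR_RGB2BGR))
    pickle.dump(out,open(f"{tag}.pkl","wb")); return out
def load(tag): return pickle.load(open(f"{tag}.pkl","rb"))
def slopes(d,uv):
    uv=np.atleast_2d(np.asarray(uv,float)); K=np.array(d["mtx"]);k1=float(d["k1"])
    p=np.c_[(uv[:,0]-K[0,2])/K[0,0],(uv[:,1]-K[1,2])/K[1,1]]
    s=p.copy()
    for _ in range(30): s=p/(1+k1*(s**2).sum(1,keepdims=True))
    return s
def cloud(d):
    h,w=d["z_map"].shape; u,v=np.meshgrid(np.arange(w),np.arange(h))
    s=slopes(d,np.c_[u.ravel(),v.ravel()]); z=d["z_map"].ravel()
    P=np.c_[s*z[:,None],z]@np.array(d["rotation"]).T+np.array(d["eye"])
    P[z<=0]=np.nan
    return P.reshape(h,w,3)
def atz(d,uv,z0):
    s=slopes(d,uv); r=np.c_[s,np.ones(len(s))]@np.array(d["rotation"]).T; e=np.array(d["eye"])
    return e+r*((z0-e[2])/r[:,2:3])
E
python3 - <<'E'
from h import *
o=grab("a")
for n,d in o.items(): print(n,d["mtx"],d["k1"],d["eye"],d["rotation"])
s=read_state();print({k:np.round(v,3) for k,v in s.items()})
E
```

```text
side [[410.09120662   0.         281.20306908]
 [  0.         410.09120662 211.65120862]
 [  0.           0.           1.        ]] -0.10413612567693983 [-0.10372901 -0.56217816  0.74994782] [[ 0.69120526 -0.51142318  0.51056989]
 [-0.72262007 -0.49642225  0.48102514]
 [ 0.00745085 -0.70143516 -0.71269433]]
top [[405.80980977   0.         278.27324922]
 [  0.         405.80980977 209.05236358]
 [  0.           0.           1.        ]] -0.08652758800311378 [ 0.28723368 -0.05125803  1.02957494] [[ 0.01343802 -0.98884823  0.14831921]
 [-0.99980776 -0.01540608 -0.01212816]
 [ 0.01427793 -0.14812772 -0.98886517]]
{'t': np.float64(0.1), 'qpos': array([-1.203,  0.576,  0.025,  1.438, -0.015,  1.129, -0.056]), 'qvel': array([-0.001, -0.001, -0.   , -0.002,  0.   , -0.001, -0.002]), 'joint_torque': array([ 6.000e-03, -7.673e+01,  2.258e+00, -2.866e+01,  1.600e-02,
        9.000e-03, -0.000e+00]), 'ee_pos': array([0.294, 0.607, 0.193]), 'tool_rot': array([[-0.001,  0.437,  0.9  ],
       [-0.001,  0.9  , -0.437],
       [-1.   , -0.001,  0.   ]]), 'force': array([-0.045,  0.544,  0.31 ]), 'wrist_torque': array([ 0.04 ,  0.008, -0.01 ]), 'opening': np.float64(0.085)}
```

View pics/a_side.png

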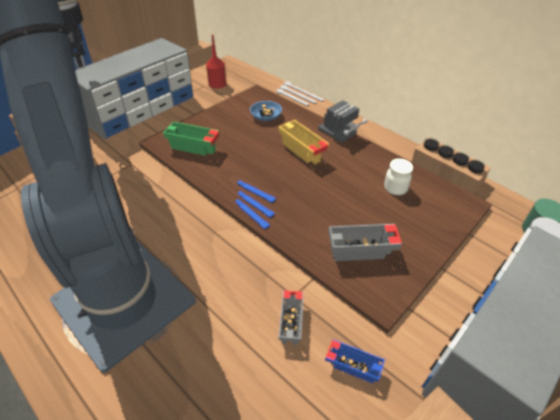

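View pics/a_top.png

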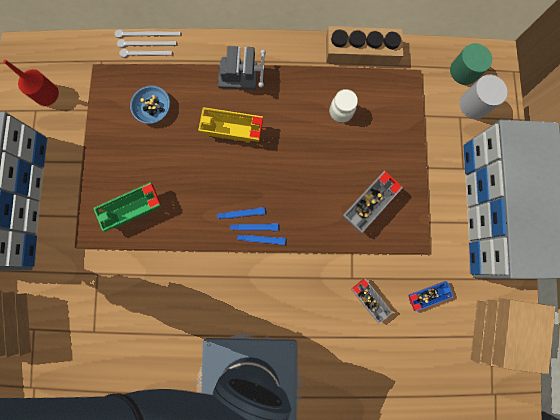

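Side view: the candidates for the grey tote are the large grey one on the board at (365,242), a small grey one at (291,317) and a blue one at (355,361). In the top view these are at (373,202), (374,300) and (432,296). I choose the large grey one. Yellow is at top (231,124), and green (bystander) at (127,207). Next come the measurement and a close crop.

```bash
cat > m.py <<'E'
from h import *
def fit(P,mask,zlo,zhi):
    Q=P[mask]; Q=Q[np.isfinite(Q).all(1)]; Q=Q[(Q[:,2]>zlo)&(Q[:,2]<zhi)]
    (c,wh,a)=cv2.minAreaRect((Q[:,:2]*1000).astype(np.float32)); return c,wh,a,len(Q),np.percentile(Q[:,2],[2,50,98])
E
python3 - <<'E'
from m import *
o=load("a")
box={"top":{"yel":(190,95,275,155),"grey":(335,162,412,242),"green":(85,175,168,238)},"side":{"yel":(270,112,335,170),"grey":(320,215,408,270),"green":(155,112,228,165)}}
for n,d in o.items():
    P=cloud(d)
    print(n,"board z",np.nanmedian(P[165:180,250:300,2]) if n=="top" else np.nanmedian(P[180:200,330:350,2]))
    for k,(a,b,c,e) in box[n].items():
        m=np.zeros(P.shape[:2],bool);m[b:e,a:c]=1
        for lo,hi in((.03,.2),(.066,.1)): print(n,k,lo,fit(P,m,lo,hi))
        hsv=cv2.cvtColor(d["color"],cv2.COLOR_RGB2HSV)
        red=m&((hsv[...,0]<5)|(hsv[...,0]>174))&(hsv[...,1]>170)&(hsv[...,2]>120)
        print("   red",red.sum(),np.nanmedian(P[red],axis=0).round(3))
d=o["top"]["color"];i=[cv2.resize(d[a:a+90,b:b+100],(400,360),interpolation=cv2.INTER_CUBIC) for a,b in((85,182),(155,325))]
cv2.imwrite("pics/crop.png",cv2.cvtColor(np.hstack(i),cv2.COLOR_RGB2BGR))
E
```

```text
side board z 0.019051870892579204
side yel 0.03 ((700.0772705078125, 113.47940826416016), (282.2391052246094, 164.69430541992188), 81.72177124023438, 1410, array([0.03102113, 0.06312029, 0.09209856]))
side yel 0.066 ((689.938720703125, 49.986106872558594), (153.65614318847656, 162.911865234375), 81.72177124023438, 612, array([0.06655718, 0.07621993, 0.09341911]))
   red 75 [ 0.633 -0.014  0.077]
side grey 0.03 ((453.2944641113281, -289.77728271484375), (64.50276947021484, 150.81358337402344), 47.26976776123047, 2088, array([0.03223513, 0.06407321, 0.08027933]))
side grey 0.066 ((453.2944641113281, -289.77728271484375), (64.50276947021484, 150.81358337402344), 47.26976776123047, 970, array([0.06634609, 0.07610408, 0.08075731]))
   red 82 [ 0.505 -0.335  0.078]
side green 0.03 ((430.171630859375, 301.3689270019531), (66.58721923828125, 154.63990783691406), 25.209964752197266, 1200, array([0.03207844, 0.06536043, 0.08021223]))
side green 0.066 ((430.171630859375, 301.3689270019531), (66.58721923828125, 154.63990783691406), 25.209964752197266, 580, array([0.06651443, 0.07505771, 0.080709
[... 465 characters left out ...]
, -289.7298889160156), (60.62405776977539, 151.64859008789062), 47.10820770263672, 1297, array([0.03131904, 0.05658249, 0.08094982]))
top grey 0.066 ((453.5048828125, -289.7298889160156), (60.62405776977539, 151.64859008789062), 47.10820770263672, 524, array([0.06751938, 0.07792978, 0.08172683]))
   red 161 [ 0.504 -0.337  0.078]
top green 0.03 ((430.6340026855469, 301.21795654296875), (61.645896911621094, 152.84486389160156), 25.05392074584961, 1177, array([0.03155771, 0.07027359, 0.08124286]))
top green 0.066 ((430.6340026855469, 301.21795654296875), (61.645896911621094, 152.84486389160156), 25.05392074584961, 676, array([0.06686849, 0.07758354, 0.08151507]))
   red 145 [0.464 0.243 0.078]
```

View pics/crop.png

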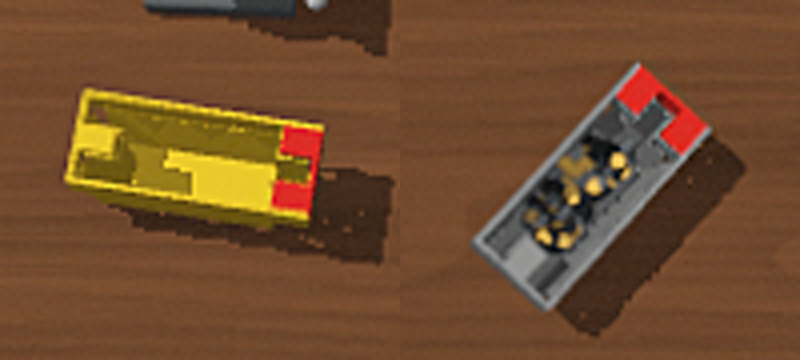

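```bash
cat > goal.py <<'E'
from h import *
from scipy.spatial.transform import Rotation as R
import sys
def goal(x,y,z,yang):
    s=read_state();T=np.array(s["tool_rot"]);p=np.array(s["ee_pos"])
    a=np.radians(yang);Y=np.array([np.cos(a),np.sin(a),0]);X=np.array([0,0,-1.]);G=np.c_[X,Y,np.cross(X,Y)]
    print("t",round(float(s["t"]),2),"p",p.round(4),"yang",np.degrees(np.arctan2(T[1,1],T[0,1])).round(2),"shift mm",(T.T@(np.array([x,y,z])-p)*1000).round(1),"rot",R.from_matrix(T.T@G).as_rotvec().round(3),"open",round(float(s["opening"]),4),"F",np.round(s["force"],1))
if __name__=="__main__": goal(*map(float,sys.argv[1:5]))
E
python3 - <<'E'
from m import *
o=load("a")
for n,d in o.items():
    P=cloud(d);hsv=cv2.cvtColor(d["color"],cv2.COLOR_RGB2HSV)
    x0,y0,x1,y1={"top":(190,95,275,155),"side":(270,112,335,170)}[n]
    m=np.zeros(P.shape[:2],bool);m[y0:y1,x0:x1]=1
    h=hsv[...,0];m&=(((h>20)&(h<36))|(h<5)|(h>174))&(hsv[...,1]>130)
    print(n,fit(P,m,.07,.1))
P=cloud(o["top"])
for nm,(a,b,c,e) in dict(vise=(215,42,270,92),jar=(328,88,360,124),bowl=(128,84,172,126),block=(325,20,405,65),oiler=(0,55,60,110)).items():
    Q=P[b:e,a:c].reshape(-1,3);Q=Q[Q[:,2]>.035];print(nm,Q.min(0).round(3),Q.max(0).round(3))
E
python3 goal.py .642 .058 .194 -8.9
```

```text
side ((640.3934936523438, 56.12403106689453), (150.73049926757812, 61.5983772277832), 82.49298095703125, 236, array([0.07025249, 0.07656435, 0.08119646]))
top ((641.7753295898438, 57.970802307128906), (152.46170043945312, 63.751625061035156), 81.0550537109375, 537, array([0.07043587, 0.07802433, 0.08224791]))
vise [ 0.741 -0.023  0.035] [0.843 0.099 0.114]
jar [ 0.67  -0.254  0.035] [ 0.73  -0.192  0.099]
bowl [0.651 0.222 0.035] [0.756 0.324 0.05 ]
block [ 0.849 -0.391  0.035] [ 0.936 -0.188  0.071]
oiler [0.716 0.544 0.035] [0.787 0.614 0.193]
t 0.1 p [0.2945 0.6069 0.193 ] yang 64.12 shift mm [-4.000e-01 -3.421e+02  5.522e+02] rot [1.274e+00 1.000e-03 1.000e-03] open 0.0853 F [-0.   0.5  0.3]
```

Request:
arm_command(
  motion=[
    [0,-342,552,1.27,0,0,85],
    [0,-342,552,1.27,0,0,85],
    [0,-342,552,1.27,0,0,85],
    [0,-342,552,1.27,0,0,85],
    [0,-342,552,1.27,0,0,85],
  ],
)

```text
t: 0.72
ee_pos: [0.4625, 0.3414, 0.1937]
tool_rot: [[-0.0, 0.985, 0.175], [-0.0, 0.175, -0.985], [-1.0, -0.0, 0.0]]
force: [0.7, 0.1, -0.4]
opening: 0.0849
```

```bash
python3 goal.py .641 .057 .15 -8.4
```

```text
t 0.72 p [0.4625 0.3414 0.1937] yang 10.05 shift mm [ 43.7 126.1 311.2] rot [0.322 0.    0.   ] open 0.0849 F [ 0.7  0.1 -0.4]
```

Request:
arm_command(
  motion=[
    [0,126,311,0.32,0,0,85],
    [0,126,311,0.32,0,0,85],
    [0,126,311,0.32,0,0,85],
    [0,126,311,0.32,0,0,85],
    [0,126,311,0.32,0,0,85],
  ],
)

```text
t: 1.35
ee_pos: [0.6302, 0.078, 0.1935]
tool_rot: [[-0.001, 0.99, -0.138], [0.0, -0.138, -0.99], [-1.0, -0.001, -0.0]]
force: [0.2, 0.2, -0.3]
opening: 0.0848
```

```bash
python3 goal.py .641 .057 .044 -8.4
```

```text
t 1.35 p [0.6302 0.078  0.1935] yang -7.91 shift mm [149.5  13.7  19.3] rot [ 0.009 -0.     0.001] open 0.0848 F [ 0.2  0.2 -0.3]
```

Request:
arm_command(
  motion=[
    [0,0,0,0,0,0,85],
    [0,0,0,0,0,0,85],
  ],
)

```text
t: 1.6
ee_pos: [0.6291, 0.0799, 0.1932]
tool_rot: [[-0.001, 0.99, -0.138], [0.0, -0.138, -0.99], [-1.0, -0.001, -0.0]]
force: [-0.0, 0.4, 0.2]
opening: 0.0851
```

```bash
python3 goal.py .641 .057 .044 -8.4; python3 - <<'E'
from h import *
grab("b")
E
```

```text
t 1.6 p [0.6291 0.0799 0.1932] yang -7.96 shift mm [149.2  15.1  21. ] rot [ 0.008 -0.     0.001] open 0.0851 F [-0.   0.4  0.2]
```

View pics/b_side.png

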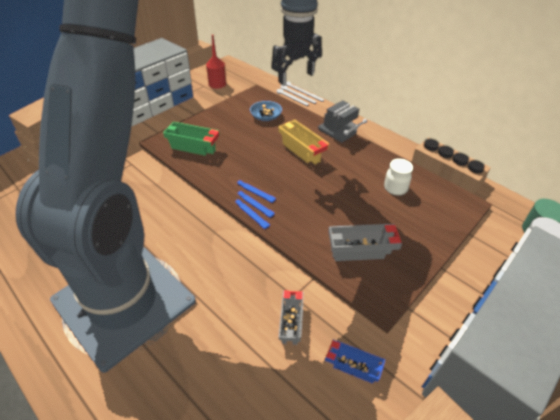

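The side picture shows the gripper open at (300,70), above and short of the yellow tote at (303,140). The tote is unobstructed. Next I centre and descend.

Request:
arm_command(
  motion=[
    [0,15,21,0.008,0,0,85],
    [50,15,21,0.008,0,0,85],
    [100,15,21,0.008,0,0,85],
    [100,15,21,0.008,0,0,85],
  ],
)

```text
t: 2.2
ee_pos: [0.6383, 0.0586, 0.0907]
tool_rot: [[-0.007, 0.99, -0.144], [-0.0, -0.144, -0.99], [-1.0, -0.007, 0.001]]
force: [0.1, -0.2, 1.0]
opening: 0.0851
```

```bash
python3 goal.py .641 .057 .044 -8.4; python3 - <<'E'
from h import *
o=grab("c")
i=[cv2.resize(o["top"]["color"][70:170,172:292],(400,333)),cv2.resize(o["side"]["color"][70:170,250:350],(333,333))]
cv2.imwrite("pics/c_crop.png",cv2.cvtColor(np.hstack(i),cv2.COLOR_RGB2BGR))
E
```

```text
t 2.2 p [0.6383 0.0586 0.0907] yang -8.25 shift mm [46.7  3.2  1.1] rot [0.003 0.001 0.007] open 0.0851 F [ 0.1 -0.2  1. ]
```

View pics/c_crop.png

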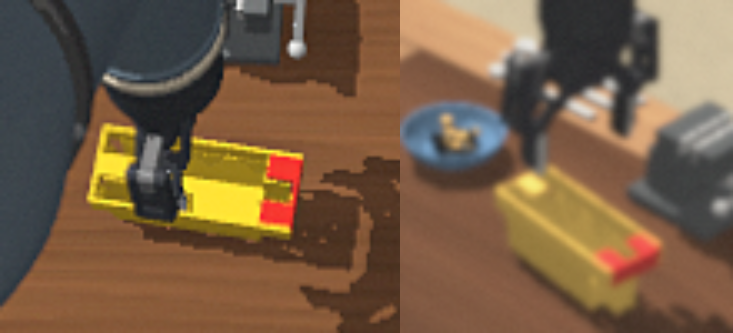

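```bash
python3 - <<'E'
from m import *
o=load("c")
for n,d in o.items():
    P=cloud(d).reshape(-1,3)
    k=(P[:,2]>.09)&(P[:,2]<.125)&(abs(P[:,0]-.64)<.09)&(abs(P[:,1]-.057)<.1)
    Q=P[k]; a=np.radians(-8.4); U=np.c_[np.cos(a),np.sin(a)][0]; V=np.array([-U[1],U[0]])
    r=Q[:,:2]-[.641,.057]; u=r@U; v=r@V
    for s in(-1,1):
        j=(u*s>0)&(abs(u)<.062)
        if j.sum(): print(n,s,j.sum(),"u",np.percentile(u[j],[2,50,98]).round(4),"v",np.percentile(v[j],[2,50,98]).round(4),"z",Q[j,2].min().round(4))
    c=d["color"];hsv=cv2.cvtColor(c,cv2.COLOR_RGB2HSV);h=hsv[...,0]
    PP=cloud(d);m=(((h>20)&(h<36))|(h<5)|(h>174))&(hsv[...,1]>130)&(abs(PP[...,0]-.64)<.06)&(abs(PP[...,1]-.057)<.1)
    print(fit(PP,m,.07,.085))
E
```

```text
((641.02783203125, 56.95071792602539), (152.00418090820312, 62.66218948364258), 83.6700210571289, 227, array([0.0700783 , 0.07631016, 0.08133194]))
((641.5487670898438, 57.93128204345703), (151.7577667236328, 62.270870208740234), 81.50285339355469, 447, array([0.07070848, 0.07827093, 0.08237704]))
```

```bash
python3 - <<'E'
from m import *
d=load("c")["top"];P=cloud(d)
for uv in[(221,134),(220,125),(217,128),(223,122),(215,118)]: print(uv,d["color"][uv[1],uv[0]],P[uv[1],uv[0]].round(3),d["z_map"][uv[1],uv[0]])
d=load("c")["side"];P=cloud(d)
for uv in[(290,112),(291,118),(289,105),(317,108),(318,100)]: print(uv,d["color"][uv[1],uv[0]],P[uv[1],uv[0]].round(3))
E
```

```text
(221, 134) [36 38 43] [0.569 0.062 0.206] 0.8547946
(220, 125) [53 57 61] [0.575 0.059 0.245] 0.8168111
(217, 128) [40 41 43] [0.576 0.068 0.224] 0.8380264
(223, 122) [94 80 43] [0.666 0.084 0.021] 1.0519642
(215, 118) [142 140 141] [0.589 0.07  0.247] 0.81687695
(290, 112) [64 64 66] [0.586 0.06  0.176]
(291, 118) [96 95 94] [0.59  0.06  0.156]
(289, 105) [58 54 54] [0.577 0.056 0.203]
(317, 108) [66 64 62] [0.679 0.044 0.155]
(318, 100) [72 71 70] [0.681 0.045 0.179]
```

```bash
cat >> h.py <<'E'
def proj(d,X):
    X=np.atleast_2d(X);c=(X-np.array(d["eye"]))@np.array(d["rotation"]);s=c[:,:2]/c[:,2:];s=s*(1+d["k1"]*(s**2).sum(1,keepdims=True));K=d["mtx"]
    return np.c_[s[:,0]*K[0,0]+K[0,2],s[:,1]*K[1,1]+K[1,2]]
E
python3 - <<'E'
from h import *
o=load("c")
for n in o: print(n,proj(o[n],[[.589,.066,.104],[.589,.066,.15],[.688,.051,.104],[.688,.051,.15],[.641,.057,.078]]).round(0))
P=cloud(o["side"])
for v in range(112,126): print(v,[(o["side"]["color"][v,u].max(),float(P[v,u,2].round(3))) for u in range(285,297,2)])
i=cv2.resize(o["side"]["color"][60:170,250:350],(540,594),interpolation=cv2.INTER_NEAREST)
cv2.imwrite("pics/c2.png",cv2.cvtColor(i,cv2.COLOR_RGB2BGR))
E
```

```text
side [[289. 134.]
 [289. 119.]
 [316. 122.]
 [317. 107.]
 [303. 135.]]
top [[225. 140.]
 [223. 134.]
 [233. 101.]
 [231.  93.]
 [231. 123.]]
112 [(np.uint8(114), 0.019), (np.uint8(58), 0.173), (np.uint8(48), 0.177), (np.uint8(90), 0.174), (np.uint8(114), 0.177), (np.uint8(121), 0.015)]
113 [(np.uint8(113), 0.017), (np.uint8(57), 0.171), (np.uint8(50), 0.175), (np.uint8(94), 0.171), (np.uint8(116), 0.172), (np.uint8(124), 0.019)]
114 [(np.uint8(114), 0.019), (np.uint8(54), 0.166), (np.uint8(51), 0.171), (np.uint8(97), 0.168), (np.uint8(116), 0.169), (np.uint8(124), 0.018)]
115 [(np.uint8(113), 0.018), (np.uint8(53), 0.165), (np.uint8(50), 0.168), (np.uint8(94), 0.166), (np.uint8(117), 0.167), (np.uint8(128), 0.019)]
116 [(np.uint8(112), 0.015), (np.uint8(56), 0.16), (np.uint8(53), 0.164), (np.uint8(94), 0.163), (np.uint8(118), 0.164), (np.uint8(127), 0.018)]
117 [(np.uint8(111), 0.023), (np.uint8(63), 0.157), (np.uint8(53), 0.161), (np.uint8(96), 0.158), (np.uint8(118), 0.161), (np.uint8(129), 0.02)]
118 [(np.uint8(114), 0.018), (np.uint8(78), 0.157), (np.uint8(53), 0.159), (np.uint8(
[... 398 characters left out ...]
, 0.015), (np.uint8(167), 0.146), (np.uint8(135), 0.146), (np.uint8(152), 0.146), (np.uint8(202), 0.081)]
122 [(np.uint8(160), 0.016), (np.uint8(214), 0.019), (np.uint8(224), 0.018), (np.uint8(167), 0.143), (np.uint8(158), 0.144), (np.uint8(186), 0.073)]
123 [(np.uint8(210), 0.019), (np.uint8(241), 0.018), (np.uint8(244), 0.075), (np.uint8(215), 0.075), (np.uint8(171), 0.072), (np.uint8(167), 0.071)]
124 [(np.uint8(228), 0.018), (np.uint8(246), 0.078), (np.uint8(247), 0.077), (np.uint8(240), 0.076), (np.uint8(199), 0.069), (np.uint8(160), 0.068)]
125 [(np.uint8(222), 0.078), (np.uint8(245), 0.077), (np.uint8(247), 0.077), (np.uint8(246), 0.08), (np.uint8(222), 0.064), (np.uint8(164), 0.066)]
```

View pics/c2.png

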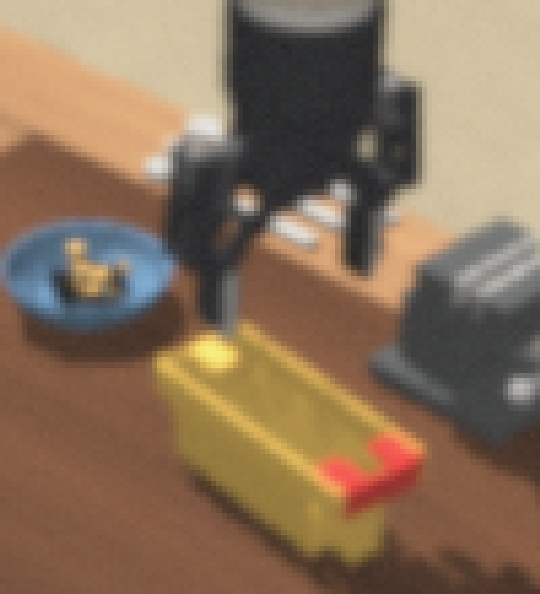

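```bash
python3 goal.py .641 .057 .044 -8.4; python3 - <<'E'
from h import *
o=grab("c3")
for t in("b","c","c3"):
    d=load(t)["side"];P=cloud(d);m=(d["color"].max(2)<125)&(P[...,2]>.1)&(np.linalg.norm(P[...,:2]-[.64,.06],axis=2)<.09)
    Q=P[m];
    for s in(-1,1):
        q=Q[(Q[:,0]-.637)*s>.02]; q=q[np.argsort(q[:,2])[:40]]
        print(t,s,q[0].round(3),q.mean(0).round(3))
E
```

```text
t 2.3 p [0.6419 0.0577 0.0951] yang -8.31 shift mm [51.1 -0.8  0.8] rot [ 0.002 -0.    -0.001] open 0.085 F [ 0.9 -0.2 -0.5]
b -1 [0.583 0.087 0.248] [0.578 0.084 0.261]
b 1 [0.671 0.074 0.248] [0.673 0.073 0.257]
c -1 [0.587 0.067 0.148] [0.588 0.063 0.158]
c 1 [0.682 0.057 0.145] [0.682 0.052 0.156]
c3 -1 [0.592 0.068 0.152] [0.591 0.061 0.161]
c3 1 [0.684 0.048 0.151] [0.685 0.051 0.161]
```

Both views put the open fingertips at z≈0.148 when the state says TCP z=0.095. That is about 50 mm of offset, against the expected 13 mm. I go down to the planned height, which is safe under either reading, and look again before closing.

Request:
arm_command(
  motion=[
    [25,0,0,0,0,0,85],
    [51,0,0,0,0,0,85],
    [51,0,0,0,0,0,85],
  ],
)

```text
t: 2.78
ee_pos: [0.6413, 0.057, 0.0431]
tool_rot: [[-0.001, 0.989, -0.146], [0.0, -0.146, -0.989], [-1.0, -0.001, -0.0]]
force: [0.2, -1.9, 0.8]
opening: 0.0848
```

```bash
python3 goal.py .641 .057 .044 -8.4; python3 - <<'E'
from h import *
o=grab("d")
i=[cv2.resize(o["top"]["color"][80:160,182:282],(425,340)),cv2.resize(o["side"]["color"][80:170,260:350],(340,340))]
cv2.imwrite("pics/d_crop.png",cv2.cvtColor(np.hstack(i),cv2.COLOR_RGB2BGR))
d=o["side"];P=cloud(d);m=(d["color"].max(2)<125)&(P[...,2]>.084)&(np.linalg.norm(P[...,:2]-[.64,.06],axis=2)<.09)
Q=P[m]
for s in(-1,1):
        q=Q[(Q[:,0]-.637)*s>.02]; q=q[np.argsort(q[:,2])[:40]]
        print(s,q[0].round(3),q.mean(0).round(3))
E
```

```text
t 2.77 p [0.6413 0.057  0.0431] yang -8.37 shift mm [-0.9 -0.3  0. ] rot [ 0.    -0.     0.001] open 0.0848 F [ 0.2 -1.9  0.8]
-1 [0.596 0.066 0.096] [0.592 0.063 0.111]
1 [0.689 0.059 0.092] [0.686 0.05  0.105]
```

View pics/d_crop.png

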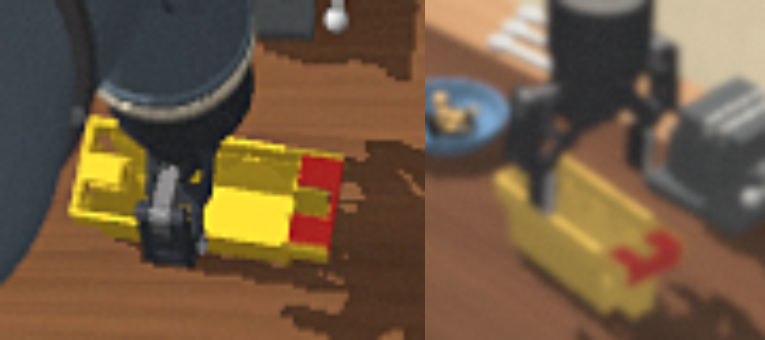

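The tips still show at z≈0.094 (side) and stand clear above the rim at 0.078, so the visible tip lies about 50 mm above the state's TCP. I follow the cameras and go down another 36 mm, with force checks.

Request:
arm_command(
  motion=[
    [10,0,0,0,0,0,85],
    [20,0,0,0,0,0,85],
    [20,0,0,0,0,0,85],
  ],
)

```text
t: 3.25
ee_pos: [0.6408, 0.0567, 0.0219]
tool_rot: [[-0.002, 0.989, -0.146], [-0.0, -0.146, -0.989], [-1.0, -0.002, 0.0]]
force: [-0.3, 0.1, -0.3]
opening: 0.0847
```

Request:
arm_command(
  motion=[
    [8,0,0,0,0,0,85],
    [16,0,0,0,0,0,85],
    [16,0,0,0,0,0,85],
  ],
)

```text
t: 3.62
ee_pos: [0.6409, 0.0566, 0.0059]
tool_rot: [[-0.001, 0.989, -0.146], [-0.0, -0.146, -0.989], [-1.0, -0.001, 0.0]]
force: [0.9, 0.4, -0.1]
opening: 0.0848
```

```bash
python3 goal.py .641 .057 .007 -8.4; python3 - <<'E'
from h import *
o=grab("e")
i=[cv2.resize(o["top"]["color"][80:160,182:282],(425,340)),cv2.resize(o["side"]["color"][80:170,260:350],(340,340))]
cv2.imwrite("pics/e_crop.png",cv2.cvtColor(np.hstack(i),cv2.COLOR_RGB2BGR))
d=o["side"];P=cloud(d);m=(d["color"].max(2)<100)&(P[...,2]>.03)&(np.linalg.norm(P[...,:2]-[.64,.06],axis=2)<.07)
Q=P[m]
for s in(-1,1):
        q=Q[(Q[:,0]-.637)*s>.02]; q=q[np.argsort(q[:,2])[:40]]
        print(s,q[0].round(3),q.mean(0).round(3))
E
```

```text
t 3.62 p [0.6409 0.0566 0.0059] yang -8.39 shift mm [-1.1  0.1 -0.4] rot [0.    0.    0.001] open 0.0848 F [ 0.9  0.4 -0.1]
-1 [0.589 0.06  0.066] [0.589 0.063 0.08 ]
1 [0.678 0.114 0.064] [0.686 0.05  0.08 ]
```

View pics/e_crop.png

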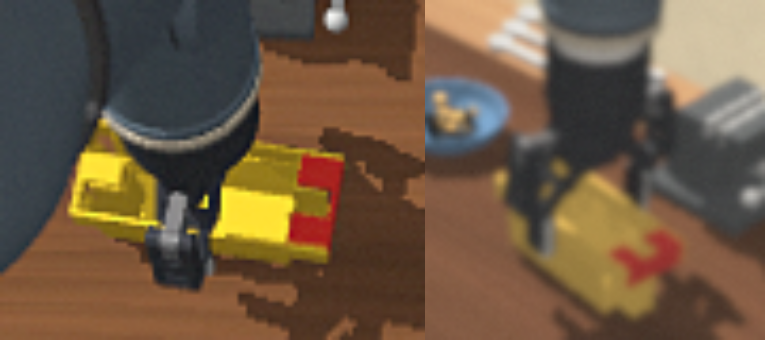

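There is no contact, though the state's TCP is below the 18 mm board, so the offset is real. The tips now straddle the rim at about z 0.06. I close.

Request:
arm_command(
  motion=[
    [0,0,0,0,0,0,50],
    [0,0,0,0,0,0,50],
    [0,0,0,0,0,0,50],
    [0,0,0,0,0,0,50],
  ],
  force=40,
)

```text
t: 4.22
ee_pos: [0.6417, 0.0567, 0.0072]
tool_rot: [[0.0, 0.989, -0.146], [0.0, -0.146, -0.989], [-1.0, 0.0, -0.0]]
force: [-0.9, 0.2, 5.5]
opening: 0.0594
```

```bash
python3 goal.py .641 .057 .15 -8.4; python3 - <<'E'
from h import *
o=grab("f")
i=[cv2.resize(o["top"]["color"][80:160,182:282],(425,340)),cv2.resize(o["side"]["color"][80:170,260:350],(340,340))]
cv2.imwrite("pics/f_crop.png",cv2.cvtColor(np.hstack(i),cv2.COLOR_RGB2BGR))
E
```

```text
t 4.22 p [0.6417 0.0567 0.0072] yang -8.39 shift mm [-142.8   -0.6   -0.2] rot [ 0. -0. -0.] open 0.0594 F [-0.9  0.2  5.5]
```

View pics/f_crop.png

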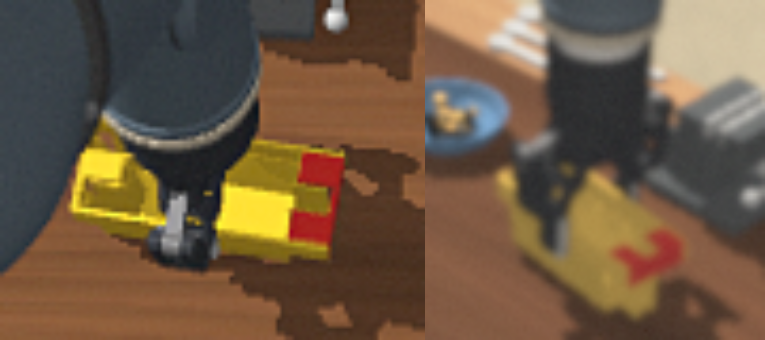

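The opening is 59.4 mm, so the fingers hold the 60 mm rim. Now lift.

Request:
arm_command(
  motion=[
    [-25,0,0,0,0,0,50],
    [-55,0,0,0,0,0,50],
    [-90,0,0,0,0,0,50],
    [-130,0,0,0,0,0,50],
    [-150,0,0,0,0,0,50],
  ],
)

```text
t: 4.95
ee_pos: [0.6422, 0.0565, 0.1588]
tool_rot: [[0.002, 0.989, -0.146], [0.0, -0.146, -0.989], [-1.0, 0.002, -0.0]]
force: [0.0, -0.0, -0.9]
opening: 0.0595
```

Request:
arm_command(
  motion=[
    [0,0,0,0,0,0,50],
    [0,0,0,0,0,0,50],
  ],
)

```text
t: 5.2
ee_pos: [0.6407, 0.0568, 0.1555]
tool_rot: [[-0.002, 0.989, -0.146], [-0.0, -0.146, -0.989], [-1.0, -0.002, 0.0]]
force: [0.8, 0.0, -1.8]
opening: 0.0594
```

```bash
python3 - <<'E'
from m import *
o=grab("g")
for n,d in o.items():
    P=cloud(d);hsv=cv2.cvtColor(d["color"],cv2.COLOR_RGB2HSV);h=hsv[...,0]
    m=(((h>20)&(h<36))|(h<5)|(h>174))&(hsv[...,1]>130)&(abs(P[...,0]-.64)<.1)&(abs(P[...,1]-.057)<.13)
    print(n,fit(P,m,.21,.3))
i=[o["top"]["color"][20:240,100:420],o["side"]["color"][20:240,180:400]]
cv2.imwrite("pics/g_crop.png",cv2.cvtColor(np.hstack(i),cv2.COLOR_RGB2BGR))
E
python3 goal.py .4535 -.2898 .157 -132.8
```

```text
side ((626.3955078125, 57.412818908691406), (151.24151611328125, 91.44605255126953), 84.6387939453125, 319, array([0.21068823, 0.21938616, 0.22840135]))
top ((628.1298828125, 46.61585235595703), (78.3508529663086, 140.07611083984375), 8.963045120239258, 570, array([0.21114792, 0.22543512, 0.26326753]))
t 5.3 p [0.6406 0.0567 0.1553] yang -8.39 shift mm [  -1.2 -134.6  370.1] rot [2.171e+00 3.000e-03 1.000e-03] open 0.0595 F [ 0.4  0.5 -1.1]
```

View pics/g_crop.png

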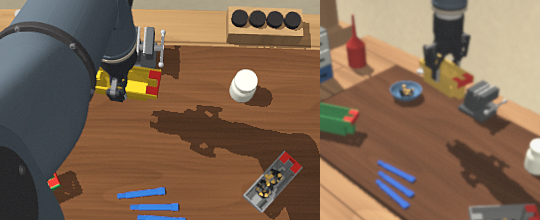

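The tote is lifted, with its rim at z≈0.226 in both views, and it hangs level. Next I travel to above the grey tote and turn it.

Request:
arm_command(
  motion=[
    [0,-27,74,0.18,0,0,50],
    [0,-54,148,0.36,0,0,50],
    [0,-81,222,0.54,0,0,50],
    [0,-108,296,0.72,0,0,50],
    [0,-135,370,0.9,0,0,50],
  ],
)

```text
t: 5.92
ee_pos: [0.4913, -0.2195, 0.1562]
tool_rot: [[-0.001, 0.496, -0.868], [0.0, -0.868, -0.496], [-1.0, -0.0, 0.001]]
force: [1.0, -0.4, -2.5]
opening: 0.0599
```

```bash
python3 goal.py .4535 -.2898 .157 -132.8
```

```text
t 5.92 p [ 0.4913 -0.2195  0.1562] yang -60.28 shift mm [-0.8 42.4 67.7] rot [ 1.266e+00  1.000e-03 -0.000e+00] open 0.0599 F [ 1.  -0.4 -2.5]
```

Request:
arm_command(
  motion=[
    [0,20,30,0.18,0,0,50],
    [0,42,67,0.36,0,0,50],
    [0,42,67,0.54,0,0,50],
    [0,42,67,0.72,0,0,50],
    [0,42,67,0.9,0,0,50],
  ],
)

```text
t: 6.55
ee_pos: [0.4552, -0.2879, 0.156]
tool_rot: [[-0.001, -0.373, -0.928], [0.0, -0.928, 0.373], [-1.0, 0.0, 0.001]]
force: [0.0, 0.4, -1.0]
opening: 0.0591
```

```bash
python3 goal.py .4535 -.2898 .157 -132.8
```

```text
t 6.55 p [ 0.4552 -0.2879  0.156 ] yang -111.89 shift mm [-1.   2.4  0.9] rot [ 0.365  0.001 -0.   ] open 0.0591 F [ 0.   0.4 -1. ]
```

Request:
arm_command(
  motion=[
    [0,2,1,0.18,0,0,50],
    [0,2,1,0.33,0,0,50],
    [0,2,1,0.33,0,0,50],
    [0,2,1,0.33,0,0,50],
  ],
)

```text
t: 7.05
ee_pos: [0.4539, -0.2894, 0.1564]
tool_rot: [[-0.001, -0.646, -0.763], [0.0, -0.763, 0.646], [-1.0, 0.0, 0.001]]
force: [-0.0, -0.7, -1.3]
opening: 0.0595
```

```bash
python3 goal.py .4535 -.2898 .157 -132.8;  python3 - <<'E'
from h import *
o=grab("i")
i=[cv2.resize(o["top"]["color"][130:270,290:450],(400,350)),cv2.resize(o["side"]["color"][150:290,290:450],(400,350))]
cv2.imwrite("pics/i_crop.png",cv2.cvtColor(np.hstack(i),cv2.COLOR_RGB2BGR))
E
```

```text
t 7.05 p [ 0.4539 -0.2894  0.1564] yang -130.24 shift mm [-0.6  0.5  0. ] rot [ 0.045  0.001 -0.001] open 0.0595 F [-0.  -0.7 -1.3]
```

View pics/i_crop.png

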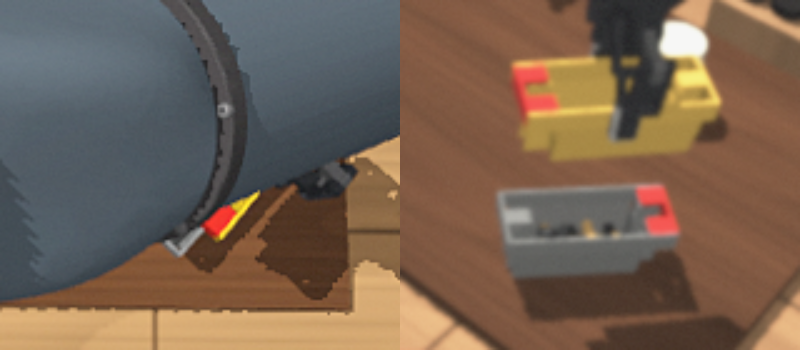

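The side crop shows yellow held level above grey, its red end (left) over grey's unmarked end and its plain end over grey's red end. Next I measure the held tote against grey.

```bash
cat > rel.py <<'E'
from m import *
import sys
def rel(tag,z):
    d=load(tag)["side"];P=cloud(d);hsv=cv2.cvtColor(d["color"],cv2.COLOR_RGB2HSV);h=hsv[...,0]
    near=(np.linalg.norm(P[...,:2]-[.4535,-.29],axis=2)<.13)
    red=((h<5)|(h>174))&(hsv[...,1]>150)
    y=(((h>18)&(h<36)&(hsv[...,1]>120))|red)&near
    print("yellow",fit(P,y,z-.008,z+.015))
    r=P[red&near]; hi=r[r[:,2]>z-.01]; lo=r[r[:,2]<.1]
    print("red hi",np.median(hi,0).round(3),"lo",np.median(lo,0).round(3))
    g=near&(hsv[...,1]<70)&(P[...,2]<.09)
    print("grey",fit(P,(g|red)&near,.07,.085))
rel(sys.argv[1],float(sys.argv[2]))
E
python3 rel.py i .226
```

```text
yellow ((452.9175109863281, -289.3481750488281), (66.71702575683594, 150.00267028808594), 49.60964584350586, 728, array([0.21829314, 0.22599698, 0.22969284]))
red hi [ 0.403 -0.241  0.228] lo [ 0.505 -0.333  0.078]
grey ((452.9200439453125, -289.9233703613281), (63.50617218017578, 150.765869140625), 47.52709197998047, 707, array([0.07032169, 0.0771942 , 0.08054379]))
```

Request:
arm_command(
  motion=[
    [10,0,0,0.04,0,0,50],
    [30,0,0,0.04,0,0,50],
    [50,0,0,0.04,0,0,50],
    [68,0,0,0.04,0,0,50],
    [68,0,0,0.04,0,0,50],
  ],
)

```text
t: 7.78
ee_pos: [0.4533, -0.289, 0.0875]
tool_rot: [[-0.002, -0.679, -0.734], [0.001, -0.734, 0.679], [-1.0, 0.001, 0.002]]
force: [0.7, 0.0, -0.6]
opening: 0.0594
```

```bash
python3 goal.py .4535 -.2898 .0672 -132.8;  python3 - <<'E'
from h import *
o=grab("j")
i=[cv2.resize(o["side"]["color"][170:290,300:440],(700,600))]
cv2.imwrite("pics/j_crop.png",cv2.cvtColor(np.hstack(i),cv2.COLOR_RGB2BGR))
E
python3 rel.py j .157
```

```text
t 7.78 p [ 0.4533 -0.289   0.0875] yang -132.77 shift mm [20.3  0.4 -0.7] rot [ 0.001  0.002 -0.001] open 0.0594 F [ 0.7  0.  -0.6]
yellow ((454.96026611328125, -286.9187316894531), (64.22085571289062, 151.00209045410156), 47.333648681640625, 699, array([0.14943119, 0.15723322, 0.16091216]))
red hi [ 0.403 -0.239  0.159] lo [ 0.49  -0.344  0.078]
grey ((451.1092224121094, -291.635986328125), (62.40076446533203, 151.1531524658203), 45.22043228149414, 430, array([0.07028679, 0.0769945 , 0.08076816]))
```

View pics/j_crop.png

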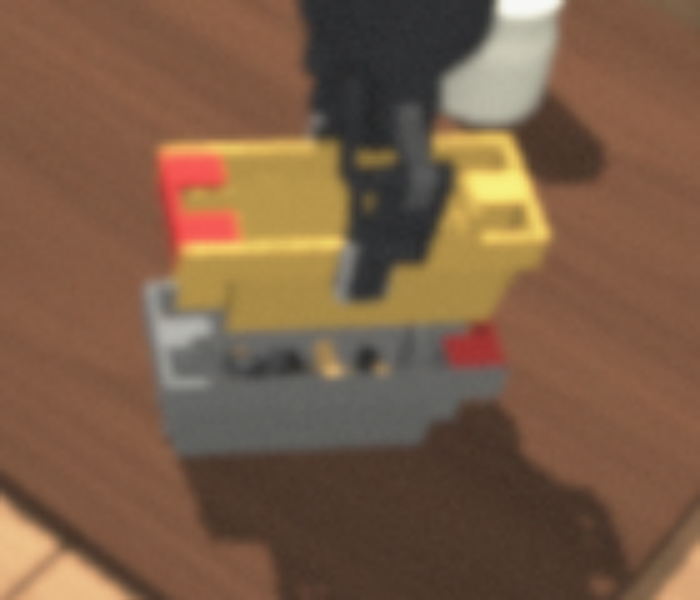

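Yellow hangs about 20 mm above its seat, aligned within 3 mm. The grey outline is now partly hidden, so I keep its earlier pose. I lower the last part slowly, watching the force.

Request:
arm_command(
  motion=[
    [6,1.5,-0.7,0,0,0,50],
    [11,1.5,-0.7,0,0,0,50],
    [15,1.5,-0.7,0,0,0,50],
    [17,1.5,-0.7,0,0,0,50],
    [17,1.5,-0.7,0,0,0,50],
  ],
)

```text
t: 8.5
ee_pos: [0.4535, -0.2911, 0.0717]
tool_rot: [[-0.0, -0.679, -0.735], [0.0, -0.735, 0.679], [-1.0, 0.0, 0.0]]
force: [0.4, 0.1, -1.1]
opening: 0.0591
```

Request:
arm_command(
  motion=[
    [1,0,0,0,0,0,50],
    [2,0,0,0,0,0,50],
    [2,0,0,0,0,0,50],
  ],
)

```text
t: 8.88
ee_pos: [0.4535, -0.2911, 0.0698]
tool_rot: [[-0.0, -0.679, -0.735], [0.0, -0.735, 0.679], [-1.0, 0.0, 0.0]]
force: [-0.5, 0.0, -1.4]
opening: 0.059
```

Request:
arm_command(
  motion=[
    [1,0,0,0,0,0,50],
    [2,0,0,0,0,0,50],
    [2,0,0,0,0,0,50],
  ],
)

```text
t: 9.25
ee_pos: [0.4535, -0.2911, 0.0677]
tool_rot: [[-0.0, -0.679, -0.735], [0.0, -0.735, 0.679], [-1.0, 0.0, 0.0]]
force: [0.4, -0.2, -1.4]
opening: 0.0591
```

Request:
arm_command(
  motion=[
    [1,0,0,0,0,0,50],
    [1,0,0,0,0,0,50],
  ],
)

```text
t: 9.5
ee_pos: [0.4536, -0.2912, 0.0672]
tool_rot: [[0.0, -0.679, -0.735], [0.0, -0.735, 0.679], [-1.0, -0.0, -0.0]]
force: [0.0, 0.8, 4.6]
opening: 0.0591
```

Contact of +4.6 N comes at TCP z=0.0672, exactly the predicted seated height. A look before letting go.

```bash
python3 - <<'E'
from h import *
o=grab("k")
cv2.imwrite("pics/k_crop.png",cv2.cvtColor(cv2.resize(o["side"]["color"][170:290,300:440],(700,600)),cv2.COLOR_RGB2BGR))
E
python3 rel.py k .138
```

```text
yellow ((456.19989013671875, -287.8063049316406), (68.92694854736328, 151.10821533203125), 46.899932861328125, 595, array([0.13032419, 0.13721126, 0.14077159]))
red hi [ 0.406 -0.241  0.138] lo [ 0.491 -0.35   0.078]
grey ((451.73931884765625, -290.51300048828125), (62.296356201171875, 150.4532012939453), 46.27748107910156, 344, array([0.07029389, 0.07682037, 0.08029368]))
```

View pics/k_crop.png

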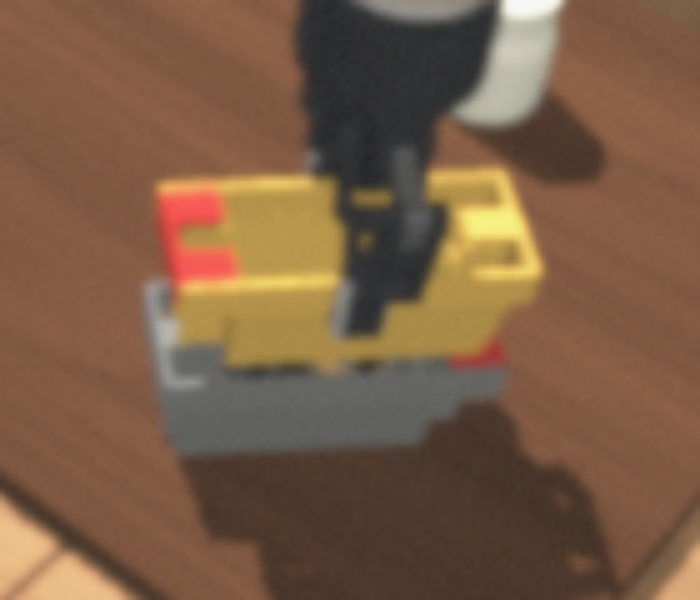

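```bash
cat > ov.py <<'E'
from h import *
import sys
d=load(sys.argv[1])["side"]
def rect(c,ang,l,w,z):
    a=np.radians(ang);u=np.array([np.cos(a),np.sin(a)]);v=np.array([-u[1],u[0]])
    return np.array([np.r_[c+sx*l/2*u+sy*w/2*v,z] for sx,sy in((-1,-1),(1,-1),(1,1),(-1,1))])
S=5;x0,y0=300,170
im=cv2.cvtColor(cv2.resize(d["color"][170:290,300:440],(700,600),interpolation=cv2.INTER_CUBIC),cv2.COLOR_RGB2BGR)
g=np.array([.4533,-.2897]);y=np.array([float(sys.argv[2]),float(sys.argv[3])])
for R_,c in((rect(g,137.2,.15,.06,.078),(255,255,0)),(rect(y,137.2,.15,.06,.138),(0,255,0)),(rect(y,137.2,.128,.043,.078),(0,255,0))):
    p=(proj(d,R_)-[x0,y0]+.5)*S; cv2.polylines(im,[p.round().astype(int)],True,c,1)
cv2.imwrite(f"pics/{sys.argv[1]}_ov.png",im)
E
python3 ov.py k .4533 -.2897
```

```text
(no output)
```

View pics/k_ov.png

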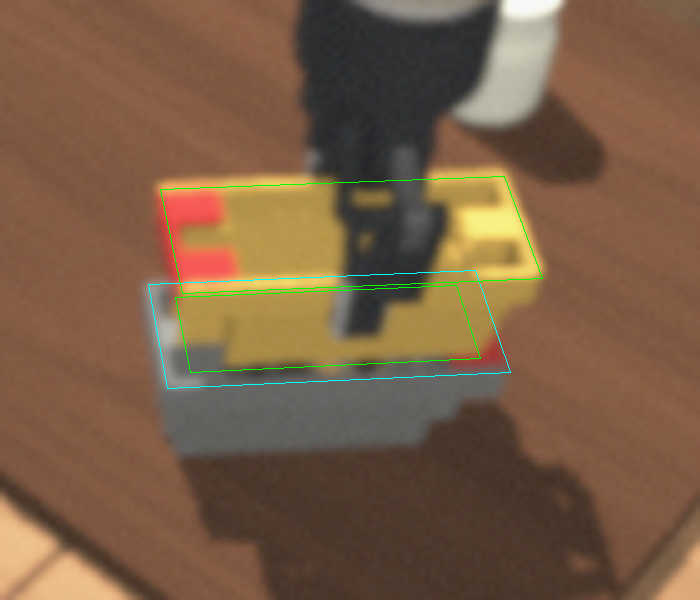

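The overlaid rims (cyan for grey, green for yellow at +60 mm) match the picture within about 2 mm. Now release and back straight up.

Request:
arm_command(
  motion=[
    [0,0,0,0,0,0,66],
    [0,0,0,0,0,0,75],
    [0,0,0,0,0,0,85],
    [0,0,0,0,0,0,85],
    [0,0,0,0,0,0,85],
  ],
)

```text
t: 10.22
ee_pos: [0.4535, -0.2911, 0.0668]
tool_rot: [[-0.0, -0.679, -0.735], [-0.0, -0.735, 0.679], [-1.0, 0.0, 0.0]]
force: [0.0, 0.5, 0.1]
opening: 0.085
```

Request:
arm_command(
  motion=[
    [-15,0,0,0,0,0,85],
    [-40,0,0,0,0,0,85],
    [-80,0,0,0,0,0,85],
    [-120,0,0,0,0,0,85],
    [-150,0,0,0,0,0,85],
  ],
)

```text
t: 10.85
ee_pos: [0.4534, -0.2916, 0.2195]
tool_rot: [[0.001, -0.679, -0.734], [-0.001, -0.734, 0.679], [-1.0, -0.0, -0.002]]
force: [0.2, 0.5, -0.2]
opening: 0.0851
```

```bash
python3 - <<'E'
from m import *
o=grab("l")
d=o["side"];P=cloud(d);m=np.zeros(P.shape[:2],bool);m[112:165,155:228]=1
print("green",fit(P,m,.066,.1))
E
python3 rel.py l .138; python3 ov.py l .4533 -.2897; python3 goal.py .45 -.29 .2 -132
```

```text
green ((429.7656555175781, 300.8258361816406), (66.78559112548828, 154.1146697998047), 25.52111053466797, 579, array([0.06629539, 0.07524072, 0.08051206]))
yellow ((455.0081481933594, -289.4111022949219), (66.21184539794922, 151.25445556640625), 46.84516525268555, 758, array([0.13032146, 0.13686219, 0.14062257]))
red hi [ 0.407 -0.24   0.139] lo [ 0.49  -0.35   0.078]
grey ((452.1860656738281, -289.6312255859375), (62.957942962646484, 149.11215209960938), 47.1175651550293, 351, array([0.07022497, 0.07640214, 0.08044598]))
t 10.95 p [ 0.4542 -0.2927  0.2206] yang -132.75 shift mm [20.6  0.9  5.1] rot [-0.013 -0.005  0.001] open 0.0852 F [-0.6 -0.2 -0.8]
```

View pics/l_ov.png

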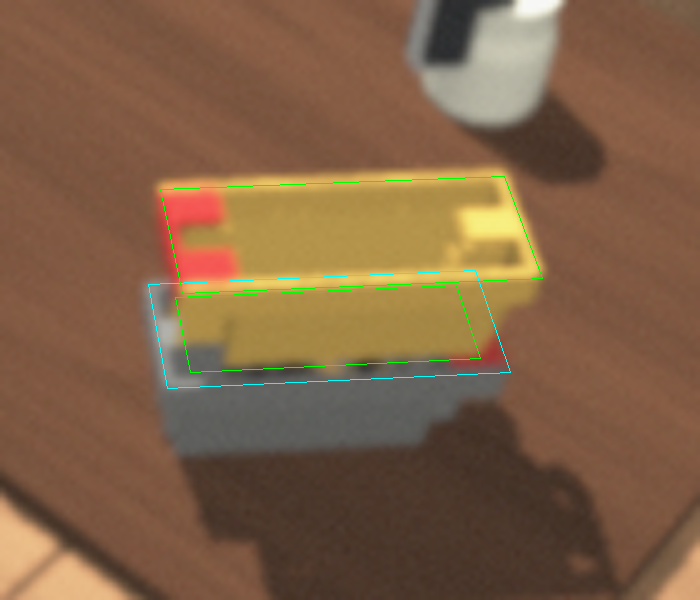

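Request:
arm_command(
  motion=[
    [0,0,0,0,0,0,85],
    [0,0,0,0,0,0,85],
    [0,0,0,0,0,0,85],
    [0,0,0,0,0,0,85],
  ],
)

```text
t: 11.45
ee_pos: [0.4533, -0.291, 0.2164]
tool_rot: [[-0.001, -0.679, -0.734], [0.0, -0.734, 0.679], [-1.0, 0.0, 0.001]]
force: [-0.1, -0.3, 0.2]
opening: 0.0851
```

```bash
python3 - <<'E'
from m import *
d=grab("n")["side"];P=cloud(d)
hsv=cv2.cvtColor(d["color"],cv2.COLOR_RGB2HSV);h=hsv[...,0]
c=np.array([.4545,-.2895]);a=np.radians(137.);u=np.array([np.cos(a),np.sin(a)]);v=np.array([-u[1],u[0]])
r=P[...,:2]-c;U=r@u;V=r@v
for nm,m in dict(redend=(U>.06),plain=(U<-.06),Vp=(V>.024),Vn=(V<-.024)).items():
    k=m&(abs(U)<.078)&(abs(V)<.033)&(P[...,2]>.125)&(P[...,2]<.15)
    print(nm,k.sum(),np.percentile(P[k][:,2],[50,80,95]).round(4))
print(read_state()["force"],np.abs(read_state()["qvel"]).max())
E
```

```text
redend 196 [0.1379 0.1394 0.14  ]
plain 162 [0.1363 0.1389 0.1398]
Vp 413 [0.1339 0.1382 0.1396]
Vn 339 [0.1339 0.1383 0.1397]
[-0.95016985  0.43034468 -0.2243746 ] 0.002831695159032122
```

Both ends and both sides stand at the same height (about 0.139), so the tote is level. I hand in the job.

```bash
python3 -c "
from plant import workorder
print(workorder.close_job())"
```

```text
the job is handed in; nothing more can be done
None
```

The yellow tote now stands on the large grey tote, with its red end over grey's unmarked end. I gripped it across the rim (59.4 mm opening), turned it about 124°, and lowered it to contact (+4.6 N) before opening. I handed the job in at about 11.5 s on the robot's clock; it reports no verdict.

**Last checks (side camera; the arm hid most of the stack from the top camera):**
- **Height:** yellow's rim is at z≈0.138 and grey's at 0.078, so it is stacked 60 mm up and not nested.
- **Position:** the centres agree within about 3 mm and the long sides within about 1°.
- **Level:** both ends and both sides of the yellow rim are level within about 1 mm.
- **Other totes:** measured before and after, grey and green are where they were within about 1–2 mm.
- **Arm:** it is clear above the stack and at rest, with no contact force.

**Disagreements:**
- **Fingertip height:** both cameras put the real fingertips about 50 mm above the reported TCP with the gripper open. The text allows 13 mm. I followed the cameras, and the collision-free descent and the grip bore them out.
- **Grey outline:** once yellow covered part of it, the grey outline became less reliable, so its position rests mainly on the earlier fits.

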